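# Slide a culture dish past a spring pin on a viewing bench

## Robot

A 7-joint arm with a two-finger parallel gripper is mounted at the origin on the work surface. World frame = base frame: x ahead of the robot, y to its left, z up, the work surface at z = 0. Lengths are in m, angles in rad, forces in N, time in s.
With the tool pointing down it reaches from about 0.425 to 0.875 m from the base axis. Payload 4.7 kg.
Tool frame: the origin (TCP) lies at the very end of the fingers, on their centre line; the grasp point (between the pads) lies 19 mm behind it; z points along the fingers, y is the line along which they close (so a half turn about z gives the same grasp; the last joint's range is limited). The gripper opens to 87 mm and grips with 3 to 60 N. Pads are 19 mm wide; open, the fingers measure 117 mm over their backs; the gripper's body (75 mm by 190 mm) begins 51 mm behind the grasp point.
Start: joints at [0.014, 0.321, -0.07, 1.45, 0.023, 1.371, -0.057], TCP at [0.65, -0, 0.223] pointing down, gripper open.
Joint ranges: [-2.86, 2.86], [-0.3, 2.09], [-1.38, 1.24], [0.06, 2.45], [-1.56, 4.7], [0.09, 2.05], [-2.69, 2.69]. Speed limits (rad/s): [2.57, 2.57, 3.14, 3.14, 3.14, 3.14, 3.14].

## Interface

Orientations are given as a rotation vector (axis times angle).
In Python, from bench import ctrl gives the robot as it stands.
- The arm moves only by the tool jog_arm, never from a script. Its argument "commands" is a list of rows, each a list of 7 numbers: the opening, from 0 (shut) to 1 (fully open), then the shift along the world's x, y, z scaled (see below), then the turn, a rotation vector about the world's x, y, z scaled (see below). A call has exactly 5 rows; each row is the pose to reach, as a shift and turn from the pose commanded when the call began; what a row does not reach only later rows make up. The controller multiplies each number of a shift by 0.5 m and each number of a turn by 30 degrees. A row lasts 1/12 s, in which the tool goes at most 41.7 mm and 7.16 degrees, less where a joint would pass 70% of its speed; a pose out of reach is approached as far as the arm can. A call with a number of a shift or a turn outside -1 to 1 is refused whole. A call with a gripper value outside its range is refused whole. The fingers move at their own pace and stop on an object; "grip_force" is the grip in N (left out, the last holds). Time passes only in rows, so rows that repeat a pose let the fingers close, or fill a call up. It gives the time, the measured TCP pose, the force, the opening and the grip force at its end, in the units of the state.
- ctrl.get_state(): the state, without advancing time (a new reading comes with each control period).
- ctrl.get_image(name): name is "scene" or "side" or "wrist"; returns a dict with "frame" (400x640x3 uint8, red, green, blue), "vfov" (degrees; the focal length in pixels is half the picture's height over the tangent of half this angle, whatever the lens; pixels are square), "cx", "cy" (the principal point, pixels), "distortion" ([k1, k2, p1, p2, k3] as OpenCV has them; the pictures are not rectified), "camera_from_world" (4x4, takes a point from world to camera coordinates); the wrist camera has in their place "mount" (4x4, takes a point from camera to tool coordinates, whose origin is the TCP and whose axes are the flange's). Camera axes: x right, y down, z forward; pixel columns grow to the right and rows downward; lengths in m; the calibration is good to about 2 mm. A picture is of the moment at which its call begins: read the wrist's pose just before it. There is no depth.
- ctrl.close_job(): hands the job in; it is judged then, once.
The state is a dict: "time": time; "joint_positions": joint angles; "qd": joint speeds; "joint_torque": joint torques, N m; "position": TCP position; "tool_rot": TCP orientation; "ft_force": force on the tool from outside, world axes, zero at the start; "torque": the same for the moment, N m; "grip_width": opening from 0.0 (shut) to 1.0 (fully open); "grip_force": force on a finger pad.
Only numpy, scipy, OpenCV 4.12 (cv2) and the standard library are available. Lean on these libraries where they do the work, as an engineer would, in place of code of your own. Each camera call takes 0.05 s, during which the arm holds its last target. There are 200 camera calls.

## Task

Push the red release bar of the viewing bench down with a fingertip and keep it down, so that the red pin sinks out of the way, while you push the blue dish carriage by its yellow tab over the pin and fully home against the dark end stop, over the lit window. Then let go of the bar so that the pin springs fully up behind the carriage and locks it in. Nothing needs gripping and nothing may be lifted: the culture dish rides along in its seat on the carriage, and the glassware and other things standing about stay where they are.

Things in the scene. Friction and masses are not known exactly. Their poses are not given: they have to be found in the camera images.
- bench: Fixed white viewing bench, slab 210 (x) by 400 (y) by 20 mm high. Origin on the table (z = 0) directly below the pin; slab spans x -100 to 110, y -235 to 165 mm. +y: the way the carriage slides to the lit window and dark end stop; its -x side, with the red bar, faces the robot. A small camera stands at x 93, y 142, about 115 mm high. Turned up to 0.35 rad.
- release_bar (a point): Centre of the top face of the red release bar, 40 mm wide (bench x) by 220 mm long (bench y), at bench x -75, y -90 mm, 38 mm above the table when up. One piece with the red pin; goes straight down without tilting wherever it is pressed. A finger can slide along it while pressing.
- plunger (a joint): How far release bar and pin are pressed down, m: 0 = fully up, 0.014 = on a hard stop. Spring: about 3 N to start, 6.5 N at the bottom; springs back when let go. From 0.009 on, the pin lies below the carriage's underside; with less it blocks the carriage.
- pin_top (a point): Centre of the top of the red pin, 12 by 12 mm, 35 mm above the table when up, in the carriage's way; at bench x 0, y 0.
- carriage (a joint): How far the blue carriage has slid along bench +y, m. Starts at 0; meets the raised pin at 0.049; from there to 0.151 it covers the pin and stops it from rising; past 0.151 the pin can spring up behind it; 0.160 = home, against the end stop. Captive on its rail, slides with about 2 N and stays where it is left.
- carriage_seat (a point): Centre of the top face of the carriage plate, 36 mm above the table, where the dish sits. Plate 100 (bench x) by 90 (bench y) by 10 mm, its underside 26 mm above the table, with a 5 mm high rim 64 mm square inside round the dish.
- push_tab (a point): Centre of the pushing face (looks to bench -y) of the carriage's yellow tab, an upright plate over the bar, 40 mm wide (bench x), 6 mm thick, from 42 to 68 mm above the table. A finger standing on the bar behind it pushes it along bench +y. Point at bench x -75 mm, y -145 mm + joint value, 55 mm above the table.
- dish: Closed pale greyish round culture dish with light dots, 60 mm across, 14 mm high, about 50 g, loose in the carriage's seat. Origin: centre of its underside.
- spare_dish: Bystander: another pale round culture dish, 60 mm across, on the table on the far side of the bench. Origin: underside.
- stain_bottle: Bystander: amber bottle 36 mm across, 70 mm tall, beyond the bench. Origin: underside.
- vial: Bystander: small green capped vial, 22 mm across, 45 mm tall, standing on the bench slab beyond the end stop. Origin: underside.
- beaker: Bystander: clear plastic beaker with a pipette in it, 80 mm across, 140 mm tall with pipette, on the table off the bench's -y end. Origin: underside.
- slide_box: Bystander: green slide box 85 by 60 by 35 mm, on the table left of the bench. Origin: underside.
- globe: Bystander: small blue globe on a stand, 70 mm across, 105 mm tall, left of the bench. Origin: underside.
Things that resemble listed ones, but are neither listed nor needed, are in the scene too. Leave any orange, pink or purple look-alike of the dish alone.

How it is judged:
On the way, in this order (a step that is already met when the one before it is completed fails the run):
1. the bar is held down, the carriage not yet over the pin (value of joint plunger above 0.0085 m and value of joint carriage below 0.052 m and contact force between the fingers and plunger above 0.5 N), for 0.05 s.
2. the carriage is slid over the pin with the bar held down (value of joint carriage between 0.054 and 0.151 m and contact force between the fingers and plunger above 0.5 N), for 0.05 s.
At the end, for the whole second after the job is handed in: The carriage is home (joint value above 0.154 of 0.160), the pin is up behind it (pressed less than 2 mm), and the dish rests flat in its seat, within 8 mm of the seat's centre (value of joint carriage above 0.154 m and value of joint plunger below 0.002 m and z of dish in the frame of carriage_seat below 0.004 m and horizontal distance between dish and carriage_seat below 0.008 m and angle between dish's own z axis and vertical below 0.08 rad and linear speed of dish below 0.01 m/s); the robot touches nothing.
It fails at once if the dish was lifted or carried (more than 12 mm above its seat), tipped, or knocked out of its seat (z of dish in the frame of carriage_seat above 0.012 m or horizontal distance between dish and carriage_seat above 0.015 m or angle between dish's own z axis and vertical above 0.3 rad).
It fails at once if a bystander was moved by more than 20 mm or tipped (distance of any of spare_dish, stain_bottle, vial, beaker, slide_box, globe from where it was at the start of the episode above 0.02 m or angle between any of spare_dish, stain_bottle, vial, beaker, slide_box, globe's own z axis and vertical above 0.3 rad).
It also fails if it takes over 38 s, if anything falls off the work surface, if the arm or the gripper's body presses on something with over 40 N, if the wrist force passes 120 N, or if a joint passes its speed limit or range.

## Working session

There is one attempt and no reset: what is moved stays moved. The work goes in short steps, Python scripts to look and compute and a tool call to move; the robot and the scene stay as the last step left them, time stands still between calls to the robot, and variables do not carry over. Pictures are saved under pics/ and viewed, at most 10 in all, crops included, and the job is handed in when it is done.

Besides the shell and the picture viewer there is one more tool, called after ">>>" by a JSON object that holds its "api" and its "payload". jog_arm: Moves the arm, as the interface text tells. Shifts and turns lie within -1 to 1; 1 stands for 0.5 m of shift or 30 degrees of turn. Its arguments: {"type":"object","properties":{"commands":{"type":"array","items":{"type":"array","items":{"type":"number","minimum":-1,"maximum":1}}},"grip_force":{"type":"number"}},"required":["commands"]}

```bash
mkdir -p pics; cat > h.py <<'E'
import numpy as np, cv2, pickle
from bench import ctrl
def grab(n):
    s=ctrl.get_state(); im=ctrl.get_image(n); im['state']=s
    pickle.dump(im,open(f'{n}.pkl','wb')); return im
def K(im):
    h=im['frame'].shape[0]; f=h/2/np.tan(np.radians(im['vfov'])/2)
    return np.array([[f,0,im['cx']],[0,f,im['cy']],[0,0,1.]])
def cw(im):
    if 'camera_from_world' in im: return np.linalg.inv(np.array(im['camera_from_world']))
    T=np.eye(4);T[:3,:3]=cv2.Rodrigues(np.array(im['state']['tool_rot'],float))[0];T[:3,3]=im['state']['position']
    return T@np.array(im['mount'])
def onz(im,px,z):
    px=np.array(px,float).reshape(-1,1,2)
    u=cv2.undistortPoints(px,K(im),np.array(im['distortion'],float)).reshape(-1,2)
    W=cw(im); d=np.c_[u,np.ones(len(u))]@W[:3,:3].T; o=W[:3,3]
    return o+d*((z-o[2])/d[:,2])[:,None]
def proj(im,P):
    T=np.linalg.inv(cw(im)); 
    return cv2.projectPoints(np.array(P,float).reshape(-1,1,3),cv2.Rodrigues(T[:3,:3])[0],T[:3,3],K(im),np.array(im['distortion'],float))[0].reshape(-1,2)
E
python3 - <<'E'
from h import *
for n in ('scene','side','wrist'):
    im=grab(n); cv2.imwrite(f'pics/{n}0.png',im['frame'][...,::-1]); print(n,im['vfov'],cw(im)[:3].round(3).tolist())
s=ctrl.get_state();print(s['time'],s['position'],s['tool_rot'],s['ft_force'],s['grip_width'])
E
```

```text
scene 42.286780415397786 [[0.265, 0.804, -0.532, 1.241], [0.964, -0.226, 0.139, -0.162], [-0.008, -0.55, -0.835, 1.094]]
side 50.504459582383575 [[-0.79, -0.333, 0.514, -0.017], [-0.613, 0.437, -0.659, 0.743], [-0.005, -0.835, -0.55, 0.664]]
wrist 68.01100978596534 [[1.0, -0.001, -0.0, 0.65], [-0.001, -0.97, -0.242, 0.065], [-0.0, 0.242, -0.97, 0.383]]
0.15 [ 6.49565179e-01 -3.16545010e-05  2.21712044e-01] [-2.22070201e+00 -2.22079010e+00  1.77406658e-03] [-0.18463998 -0.00747855 -0.63535272] 0.9949214739132666
```

View pics/scene0.png

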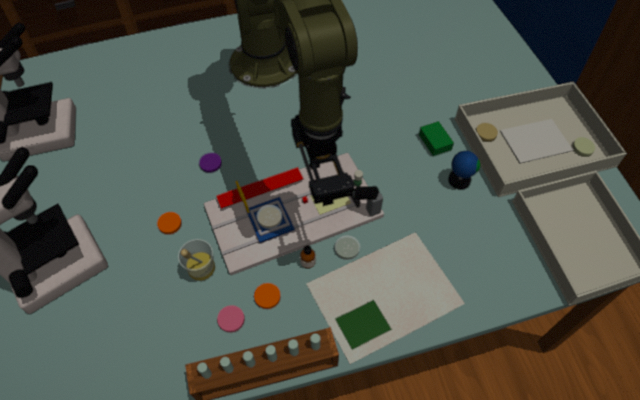

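View pics/side0.png

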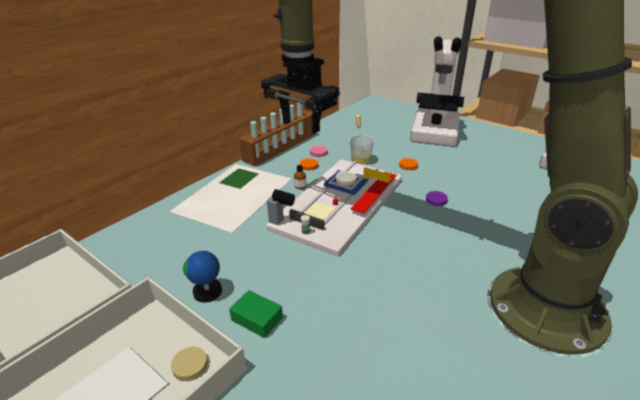

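View pics/wrist0.png

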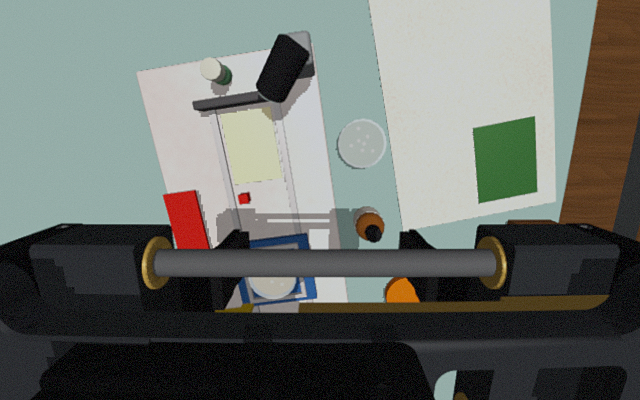

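The scene picture shows the red bar from (220,198) to (302,177), the yellow tab at (242,197), the pin at (305,200), and the blue carriage with a greyish dish at (270,216). The purple, orange and pink discs and the spare dish at (347,246) lie off the carriage. In the wrist view the pin is at (244,198), and the bar's near end has its top edge at (165,195)-(195,190).

```bash
cat >> h.py <<'E'
def red(im):
    f=im['frame'].astype(int); m=((f[...,0]>110)&(f[...,1]<45)&(f[...,2]<55)).astype(np.uint8)
    n,l,st,c=cv2.connectedComponentsWithStats(m)
    return m,n,l,st,c
def yellow(im):
    h=cv2.cvtColor(im['frame'],cv2.COLOR_RGB2HSV)
    return cv2.inRange(h,(20,170,80),(32,255,255))
E
python3 - <<'E'
from h import *
for n in ('scene','side','wrist'):
    im=pickle.load(open(n+'.pkl','rb')); m,k,l,st,c=red(im)
    for i in range(1,k):
        if st[i,4]<12: continue
        print(n,st[i].tolist(),c[i].round(1),end=' ')
        if st[i,4]<200: print('pin?',onz(im,c[i],.034)[0].round(4))
        else:
            cn=cv2.findContours((l==i).astype(np.uint8),0,2)[0][0]
            b=cv2.boxPoints(cv2.minAreaRect(cn)); P=onz(im,b,.038); print('bar',P[:,:2].round(3).tolist(),b.round().tolist())
    y=yellow(im);k,l,st,c=cv2.connectedComponentsWithStats(y)
    for i in range(1,k):
        if st[i,4]>30: print(n,'yel',st[i].tolist(),c[i].round(1),onz(im,c[i],.06)[0].round(3))
E
```

```text
scene [264, 168, 39, 22, 429] [282.8 178.6] bar [[0.469, -0.1], [0.455, -0.006], [0.493, -0.005], [0.506, -0.098]] [[263.0, 179.0], [298.0, 167.0], [302.0, 178.0], [267.0, 191.0]]
scene [217, 191, 16, 16, 177] [225.  198.7] pin? [ 0.4982 -0.2035  0.034 ]
scene [303, 197, 4, 4, 12] [304.3 198.2] pin? [ 0.5502 -0.0139  0.034 ]
scene yel [236, 182, 11, 24, 38] [241.6 193.9] [ 0.514 -0.161  0.06 ]
side [390, 175, 5, 7, 21] [391.8 177.5] pin? [ 0.4887 -0.2069  0.034 ]
side [352, 191, 28, 22, 317] [365.4 201.2] bar [[0.49, -0.005], [0.51, -0.123], [0.466, -0.104], [0.45, 0.01]] [[351.0, 208.0], [370.0, 186.0], [379.0, 194.0], [361.0, 216.0]]
side [334, 199, 4, 5, 15] [335.2 201.1] pin? [ 0.5454 -0.0089  0.034 ]
side yel [364, 168, 25, 14, 191] [376.2 174.9] [ 0.51  -0.154  0.06 ]
wrist [164, 191, 45, 58, 1767] [186.  220.3] bar [[0.456, -0.009], [0.495, -0.001], [0.505, -0.077], [0.465, -0.087]] [[163.0, 195.0], [194.0, 188.0], [208.0, 248.0], [178.0, 255.0]]
wrist [239, 194, 10, 10, 80] [243.2 198.2] pin? [ 0.5519 -0.0143  0.034 ]
wrist yel [216, 304, 37, 8, 159] [238.8 308.6] [ 0.544 -0.149  0.06 ]
```

>>> {"api": "jog_arm", "payload": {"commands": [[0, -0.06, -0.08, 0, 0.0, 0, 0.1], [0, -0.12, -0.16, 0, 0, 0, 0.2], [0, -0.18, -0.24, -0.03, 0, 0, 0.267], [0, -0.24, -0.32, -0.07, 0, 0, 0.267], [0, -0.298, -0.388, -0.1, 0, 0, 0.267]]}}

```text
time: 0.57
position: [0.526, -0.1631, 0.1865]
tool_rot: [2.06, 2.37, 0.001]
ft_force: [0.3, -1.0, -0.5]
grip_width: 0.709
grip_force: 0.0
```

>>> {"api": "jog_arm", "payload": {"commands": [[0, 0, 0, 0, 0, 0, 0], [0, 0, 0, 0, 0, 0, 0], [0, 0, 0, 0, 0, 0, 0], [0, 0, 0, 0, 0, 0, 0], [0, 0, 0, 0, 0, 0, 0]]}}

```text
time: 0.98
position: [0.5284, -0.1599, 0.1871]
tool_rot: [2.057, 2.374, 0.001]
ft_force: [-0.5, 0.4, -0.1]
grip_width: 0.323
grip_force: 0.0
```

```bash
python3 - <<'E'
from h import *
im=grab('wrist'); cv2.imwrite('pics/wrist1.png',im['frame'][...,::-1])
s=im['state'];print(s['time'],s['position'],s['tool_rot'],s['ft_force'],s['grip_width'])
p=s['position'];print('tcp px',proj(im,[p,[p[0],p[1],.038]]))
sc=pickle.load(open('scene.pkl','rb'));print('beaker base/near',onz(sc,[[197,273],[197,245]],0),onz(sc,[[197,243]],.09))
a=np.radians(8);R=np.array([[np.cos(a),-np.sin(a)],[np.sin(a),np.cos(a)]])
q=[[-95,-200,38],[-55,-200,38],[-95,20,38],[-55,20,38],[-95,-142,68],[-55,-142,68],[0,0,35]]
print(proj(im,[np.r_[np.array([.551,-.0135])+R@np.array(v[:2])/1e3,v[2]/1e3] for v in q]).round())
E
```

```text
0.9833 [ 0.52842869 -0.15989249  0.18708963] [2.05694317e+00 2.37373768e+00 1.29901624e-03] [-0.48665174  0.37271199 -0.12663979] 0.3233168188617069
tcp px [[323.84961228 245.09566543]
 [323.48882396 193.05689672]]
beaker base/near [[ 0.66364041 -0.30502005  0.        ]
 [ 0.58924221 -0.29403041  0.        ]] [[ 0.63777746 -0.28245803  0.09      ]]
[[277. 244.]
 [312. 244.]
 [269.  26.]
 [311.  26.]
 [270. 199.]
 [311. 199.]
 [368.  50.]]
```

View pics/wrist1.png

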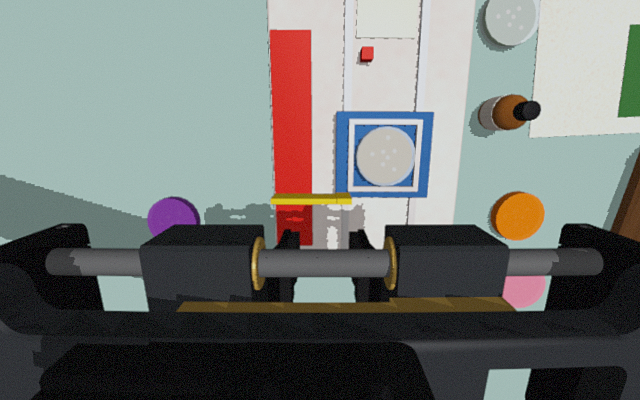

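The wrist view matches the bench estimate within 4 px: pin at (367,54), bar at columns 270–311, tab at row 199. I'll move behind the tab and lower to just above the bar.

>>> {"api": "jog_arm", "payload": {"commands": [[0, -0.055, -0.076, 0, 0, 0, 0], [0, -0.055, -0.076, -0.06, 0, 0, 0], [0, -0.055, -0.076, -0.12, 0, 0, 0], [0, -0.055, -0.076, -0.18, 0, 0, 0], [0, -0.055, -0.076, -0.24, 0, 0, 0]]}}

```text
time: 1.45
position: [0.5005, -0.199, 0.0659]
tool_rot: [2.059, 2.371, 0.001]
ft_force: [1.1, 0.5, 0.0]
grip_width: 0.013
grip_force: 0.0
```

>>> {"api": "jog_arm", "payload": {"commands": [[0, 0, 0, 0, 0, 0, 0], [0, 0, 0, 0, 0, 0, 0], [0, 0, 0, 0, 0, 0, 0], [0, 0, 0, 0, 0, 0, 0], [0, 0, 0, 0, 0, 0, 0]]}}

```text
time: 1.87
position: [0.5014, -0.1999, 0.0689]
tool_rot: [2.058, 2.369, 0.002]
ft_force: [-0.7, 0.3, -0.3]
grip_width: 0.012
grip_force: 0.0
```

```bash
python3 - <<'E'
from h import *
im=grab('wrist'); sc=grab('side')
s=im['state'];print(s['time'],s['position'],s['tool_rot'],s['ft_force'],s['grip_width'])
a=np.radians(8);R=np.array([[np.cos(a),-np.sin(a)],[np.sin(a),np.cos(a)]])
print('bench xy of tcp',R.T@(s['position'][:2]-np.array([.5515,-.0165])))
m,k,l,st,c=red(im)
for i in range(1,k):
    if st[i,4]>30: print(st[i].tolist(),onz(im,c[i],.035)[0] if st[i,4]<300 else onz(im,[[st[i,0],st[i,1]],[st[i,0]+st[i,2],st[i,1]]],.038))
A=cv2.resize(sc['frame'][120:260,290:450],None,fx=3,fy=3); B=cv2.resize(im['frame'],None,fx=.5,fy=.5)
C=np.zeros((420,800,3),np.uint8);C[:,:480]=A;C[:200,480:]=B;cv2.imwrite('pics/c2.png',C[...,::-1])
E
```

```text
1.8667 [ 0.50142068 -0.19987265  0.06889189] [2.05799932 2.36886701 0.00240358] [-0.68538717  0.33221531 -0.34542336] 0.011631568611407326
bench xy of tcp [-0.07511249 -0.17461839]
[289, 0, 67, 176, 7464] [[ 0.46232126 -0.06522333  0.038     ]
 [ 0.50075542 -0.05976288  0.038     ]]
[294, 194, 58, 37, 1819] [[ 0.47863633 -0.17895541  0.038     ]
 [ 0.51679545 -0.17364719  0.038     ]]
```

View pics/c2.png

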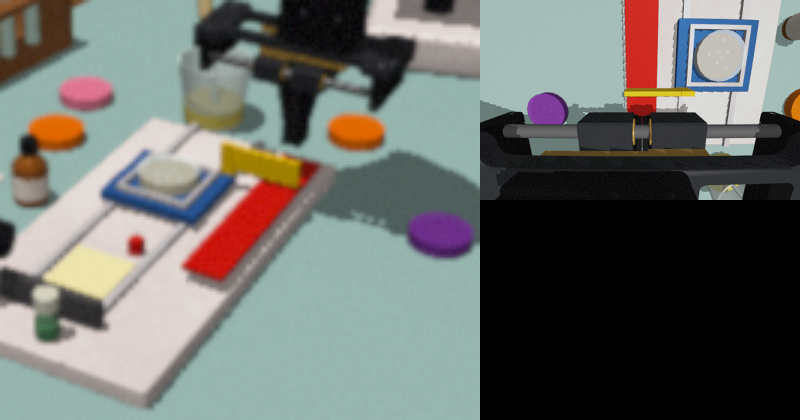

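The fingers hang centred on the bar, behind the tab. I'll press down now.

>>> {"api": "jog_arm", "payload": {"commands": [[0, 0, 0, -0.03, 0, 0, 0], [0, 0, 0, -0.055, 0, 0, 0], [0, 0, 0, -0.07, 0, 0, 0], [0, 0, 0, -0.08, 0, 0, 0], [0, 0, 0, -0.087, 0, 0, 0]]}}

```text
time: 2.38
position: [0.5005, -0.1999, 0.024]
tool_rot: [2.06, 2.37, 0.001]
ft_force: [-1.0, -0.9, 9.2]
grip_width: 0.007
grip_force: 4.8
```

>>> {"api": "jog_arm", "payload": {"commands": [[0, 0, 0, 0, 0, 0, 0], [0, 0, 0, 0, 0, 0, 0], [0, 0, 0, 0, 0, 0, 0], [0, 0, 0, 0, 0, 0, 0], [0, 0, 0, 0, 0, 0, 0]]}}

```text
time: 2.8
position: [0.5005, -0.1998, 0.0247]
tool_rot: [2.06, 2.37, 0.001]
ft_force: [-1.8, 0.2, 5.8]
grip_width: 0.004
grip_force: 3.2
```

The bar is down near the stop, with about 6–9 N on the finger. I'll slide along bench +y, 50 mm per call.

>>> {"api": "jog_arm", "payload": {"commands": [[0, -0.0028, 0.0198, -0.002, 0, 0, 0], [0, -0.0056, 0.0396, -0.002, 0, 0, 0], [0, -0.0083, 0.0594, -0.002, 0, 0, 0], [0, -0.0111, 0.0792, -0.002, 0, 0, 0], [0, -0.0139, 0.099, -0.002, 0, 0, 0]]}}

```text
time: 3.22
position: [0.4948, -0.1536, 0.0245]
tool_rot: [2.058, 2.364, -0.001]
ft_force: [0.1, -7.2, 6.4]
grip_width: 0.004
grip_force: 4.2
```

>>> {"api": "jog_arm", "payload": {"commands": [[0, -0.0028, 0.0198, 0, 0, 0, 0], [0, -0.0056, 0.0396, 0, 0, 0, 0], [0, -0.0083, 0.0594, 0, 0, 0, 0], [0, -0.0111, 0.0792, 0, 0, 0, 0], [0, -0.0139, 0.099, 0, 0, 0, 0]]}}

```text
time: 3.63
position: [0.4878, -0.1038, 0.0244]
tool_rot: [2.059, 2.364, -0.0]
ft_force: [-0.2, -7.3, 6.2]
grip_width: 0.001
grip_force: 4.2
```

```bash
python3 - <<'E'
from h import *
im=grab('wrist'); sc=grab('side')
s=im['state'];print(s['time'],s['position'],s['tool_rot'],s['ft_force'],s['grip_width'])
a=np.radians(8);R=np.array([[np.cos(a),-np.sin(a)],[np.sin(a),np.cos(a)]])
print('bench xy of tcp',R.T@(s['position'][:2]-np.array([.5515,-.0165])))
A=cv2.resize(sc['frame'][120:260,290:450],None,fx=3,fy=3); B=cv2.resize(im['frame'],None,fx=.5,fy=.5)
C=np.zeros((420,800,3),np.uint8);C[:,:480]=A;C[:200,480:]=B;cv2.imwrite('pics/c3.png',C[...,::-1])
E
```

```text
3.6333 [ 0.48782941 -0.10384239  0.02439862] [ 2.05850035e+00  2.36430891e+00 -4.43678826e-04] [-0.22653633 -7.29221214  6.19275084] 0.000630889524488498
bench xy of tcp [-0.07520666 -0.07763114]
```

View pics/c3.png

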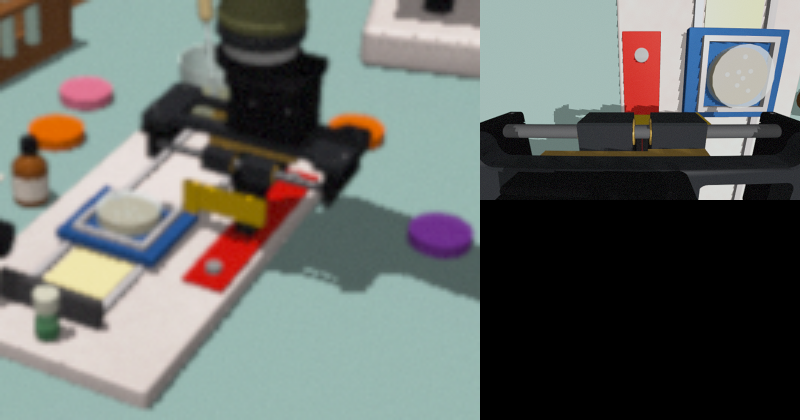

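The carriage is over the pin at about 0.08. A grey disc that wasn't there earlier is on the bar, at wrist (322,110) and side about (361,209). I'll locate it before sliding further.

```bash
python3 - <<'E'
from h import *
w=pickle.load(open('wrist.pkl','rb'));s=pickle.load(open('side.pkl','rb'));sc=grab('scene')
a=np.radians(8);R=np.array([[np.cos(a),-np.sin(a)],[np.sin(a),np.cos(a)]])
f=w['frame'][80:140,290:355].astype(int)
def disc(im,y0,y1,x0,x1):
    f=im['frame'][y0:y1,x0:x1].astype(int); m=((f[...,1]>80)&(abs(f[...,0]-f[...,1])<60)).astype(np.uint8)
    n,l,st,c=cv2.connectedComponentsWithStats(m); 
    for i in range(1,n):
        if st[i,4]>4: print('  blob',(st[i,:2]+[x0,y0]).tolist(),st[i,2:].tolist(),(c[i]+[x0,y0]).round(1))
disc(w,80,140,296,345); disc(s,200,218,352,372)
pw=(322,110); ps=(361,209)
for z in (.024,.03,.036,.042,.05):
    print(z,[(R.T@(onz(i,p,z)[0][:2]-[.5515,-.0165])).round(4) for i,p in((w,pw),(s,ps))])
A=cv2.resize(s['frame'][175:235,310:400],None,fx=4,fy=4,interpolation=2);B=cv2.resize(sc['frame'][150:230,230:340],None,fx=4,fy=4,interpolation=2);D=cv2.resize(w['frame'][55:225,255:405],None,fx=1.6,fy=1.5)
C=np.zeros((580,800,3),np.uint8);C[:240,:360]=A;C[:255,400:640]=D;C[260:580,:440]=B;cv2.imwrite('pics/c4.png',C[...,::-1])
E
```

```text
blob [309, 96] [28, 29, 653] [322.6 110. ]
  blob [352, 200] [9, 10, 50] [354.6 203.1]
  blob [359, 207] [5, 4, 17] [360.9 208.6]
  blob [364, 209] [8, 9, 40] [368.8 214.2]
  blob [352, 214] [11, 4, 25] [355.7 216.2]
0.024 [array([-0.076 , -0.0023]), array([-0.0752, -0.0052])]
0.03 [array([-0.076 , -0.0027]), array([-0.0788,  0.0026])]
0.036 [array([-0.076 , -0.0031]), array([-0.0824,  0.0104])]
0.042 [array([-0.076 , -0.0034]), array([-0.086 ,  0.0183])]
0.05 [array([-0.076 , -0.0039]), array([-0.0907,  0.0287])]
```

View pics/c4.png

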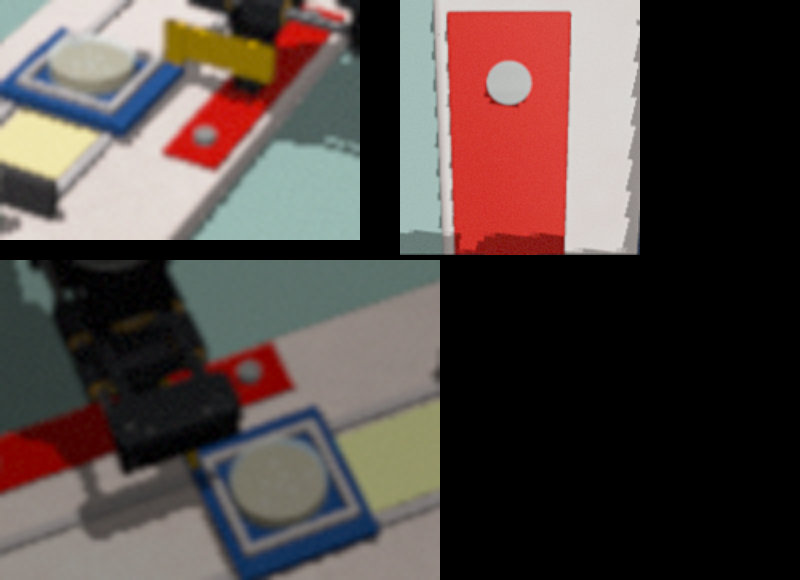

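The stud is fixed, about 14 mm across, at bench (-76,-3). It stands slightly proud of the lowered bar and would stop a closed finger at about 0.135. I'll open the fingers to about 19 mm so they straddle it, still pressing the bar on both sides, and check the force before continuing.

>>> {"api": "jog_arm", "payload": {"commands": [[0.22, 0, 0, 0, 0, 0, 0], [0.22, 0, 0, 0, 0, 0, 0], [0.22, 0, 0, 0, 0, 0, 0], [0.22, 0, 0, 0, 0, 0, 0], [0.22, 0, 0, 0, 0, 0, 0]]}}

```text
time: 4.2
position: [0.4907, -0.1008, 0.0252]
tool_rot: [2.055, 2.365, 0.009]
ft_force: [5.0, 0.3, 6.8]
grip_width: 0.203
grip_force: 3.3
```

>>> {"api": "jog_arm", "payload": {"commands": [[0.22, -0.003, 0.0178, 0, 0, 0, 0], [0.22, -0.0056, 0.036, 0, 0, 0, 0], [0.22, -0.008, 0.0535, 0, 0, 0, 0], [0.22, -0.0106, 0.071, 0, 0, 0, 0], [0.22, -0.0132, 0.089, 0, 0, 0, 0]]}}

```text
time: 4.62
position: [0.4827, -0.0589, 0.0248]
tool_rot: [2.057, 2.364, 0.003]
ft_force: [3.2, -6.2, 7.0]
grip_width: 0.223
grip_force: 4.1
```

```bash
python3 - <<'E'
from h import *
im=grab('wrist'); sc=grab('side')
s=im['state'];print(s['time'],s['position'],s['tool_rot'],s['ft_force'],s['grip_width'])
a=np.radians(8);R=np.array([[np.cos(a),-np.sin(a)],[np.sin(a),np.cos(a)]])
print('bench xy of tcp',R.T@(s['position'][:2]-np.array([.5515,-.0165])))
A=cv2.resize(sc['frame'][160:250,300:420],None,fx=4,fy=4,interpolation=2); B=cv2.resize(im['frame'][:270,180:500],None,fx=1,fy=1)
C=np.zeros((360,800,3),np.uint8);C[:,:480]=A;C[:270,480:]=B;cv2.imwrite('pics/c5.png',C[...,::-1])
E
```

```text
4.6167 [ 0.48270278 -0.05888318  0.02482754] [2.05699792 2.36355332 0.00296495] [ 3.19639136 -6.21448529  7.02162791] 0.22252218915775146
bench xy of tcp [-0.07402629 -0.03239599]
```

View pics/c5.png

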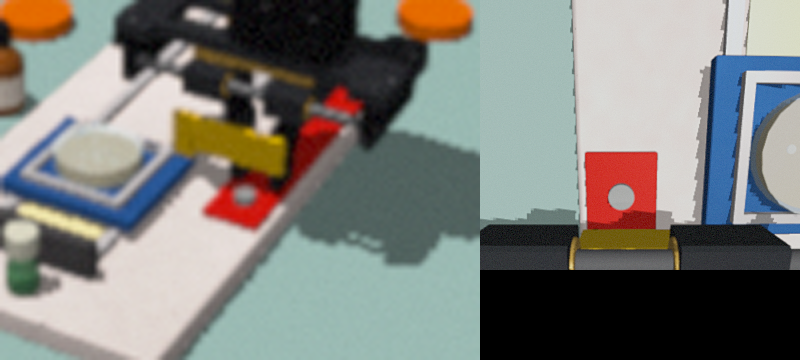

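The fingers straddle the bar cleanly, with the stud at wrist (321,197). I'll make a 1.5 mm lateral correction and advance slowly.

>>> {"api": "jog_arm", "payload": {"commands": [[0.23, -0.0041, 0.0075, 0, 0, 0, 0], [0.23, -0.0052, 0.015, 0, 0, 0, 0], [0.23, -0.0063, 0.023, 0, 0, 0, 0], [0.23, -0.0074, 0.031, 0, 0, 0, 0], [0.23, -0.0085, 0.039, 0, 0, 0, 0]]}}

```text
time: 5.13
position: [0.4783, -0.0394, 0.0247]
tool_rot: [2.057, 2.364, 0.003]
ft_force: [1.8, -6.4, 7.2]
grip_width: 0.228
grip_force: 4.0
```

>>> {"api": "jog_arm", "payload": {"commands": [[0.23, -0.0011, 0.008, 0, 0, 0, 0], [0.23, -0.0022, 0.016, 0, 0, 0, 0], [0.23, -0.003, 0.022, 0, 0, 0, 0], [0.23, -0.0039, 0.028, 0, 0, 0, 0], [0.23, -0.0039, 0.028, 0, 0, 0, 0]]}}

```text
time: 5.55
position: [0.4761, -0.0245, 0.0246]
tool_rot: [2.057, 2.366, 0.003]
ft_force: [1.9, -4.3, 7.1]
grip_width: 0.23
grip_force: 3.4
```

>>> {"api": "jog_arm", "payload": {"commands": [[0.23, -0.0006, 0.004, 0, 0, 0, 0], [0.23, -0.0011, 0.008, 0, 0, 0, 0], [0.23, -0.0014, 0.01, 0, 0, 0, 0], [0.23, -0.0014, 0.01, 0, 0, 0, 0], [0.23, -0.0014, 0.01, 0, 0, 0, 0]]}}

```text
time: 5.97
position: [0.4756, -0.021, 0.0246]
tool_rot: [2.058, 2.364, 0.002]
ft_force: [1.6, -7.4, 7.7]
grip_width: 0.231
grip_force: 5.5
```

>>> {"api": "jog_arm", "payload": {"commands": [[0.23, -0.0006, 0.003, 0, 0, 0, 0], [0.23, -0.0008, 0.006, 0, 0, 0, 0], [0.23, -0.0008, 0.006, 0, 0, 0, 0], [0.23, -0.0008, 0.006, 0, 0, 0, 0], [0.23, -0.0008, 0.006, 0, 0, 0, 0]]}}

```text
time: 6.38
position: [0.4755, -0.0208, 0.0247]
tool_rot: [2.058, 2.36, -0.001]
ft_force: [3.1, -13.3, 6.6]
grip_width: 0.229
grip_force: 8.5
```

```bash
python3 - <<'E'
from h import *
im=grab('wrist'); sc=grab('side')
A=cv2.resize(sc['frame'][160:250,290:410],None,fx=4,fy=4,interpolation=2); B=im['frame'][:270,180:500]
C=np.zeros((360,800,3),np.uint8);C[:,:480]=A;C[:270,480:]=B;cv2.imwrite('pics/c6.png',C[...,::-1])
E
```

```text
(no output)
```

View pics/c6.png

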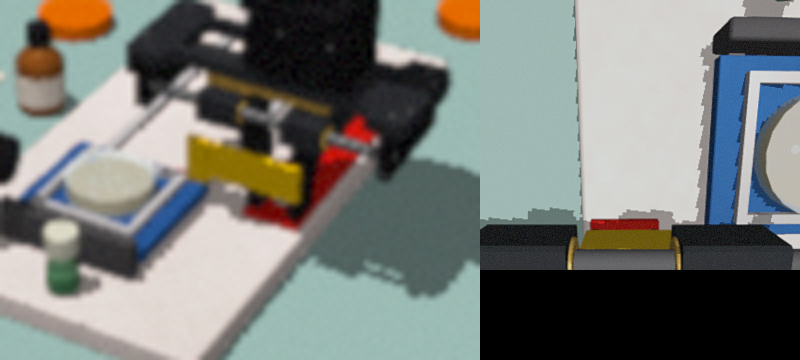

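The carriage sits flush against the dark end stop, with the dish in its seat. I'll ease off the tab and lift straight up.

>>> {"api": "jog_arm", "payload": {"commands": [[0.23, 0.0008, -0.008, 0, 0, 0, 0], [0.23, 0.0014, -0.012, 0.01, 0, 0, 0], [0.23, 0.0014, -0.012, 0.03, 0, 0, 0], [0.23, 0.0014, -0.012, 0.07, 0, 0, 0], [0.23, 0.0014, -0.012, 0.13, 0, 0, 0]]}}

```text
time: 6.9
position: [0.4692, -0.021, 0.0858]
tool_rot: [-2.058, -2.367, 0.009]
ft_force: [0.5, 0.7, 0.3]
grip_width: 0.234
grip_force: 0.0
```

>>> {"api": "jog_arm", "payload": {"commands": [[0.23, 0, -0.04, 0.06, 0, 0, 0], [0.23, 0, -0.08, 0.12, 0, 0, 0], [0.23, 0, -0.12, 0.16, 0, 0, 0], [0.23, 0, -0.12, 0.16, 0, 0, 0], [0.23, 0, -0.12, 0.16, 0, 0, 0]]}}

```text
time: 7.32
position: [0.4725, -0.081, 0.1684]
tool_rot: [2.063, 2.369, 0.001]
ft_force: [-0.1, 0.5, 0.1]
grip_width: 0.23
grip_force: 0.0
```

```bash
python3 - <<'E'
from h import *
im=grab('wrist'); sc=grab('side'); s=im['state'];print(s['time'],s['position'],s['ft_force'])
m,k,l,st,c=red(im)
for i in range(1,k):
    if st[i,4]>30: print(st[i].tolist(),c[i],onz(im,c[i],.035)[0])
A=cv2.resize(sc['frame'][160:250,290:410],None,fx=3,fy=3,interpolation=2); B=im['frame'][:270,140:580]
C=np.zeros((360,800,3),np.uint8);C[:270,:360]=A;C[:270,360:]=B;cv2.imwrite('pics/c7.png',C[...,::-1])
E
```

```text
7.3167 [ 0.47252063 -0.08098319  0.16837642] [-0.0551735   0.48123344  0.07928799]
[316, 127, 40, 8, 264] [335.07575758 129.84090909] [ 0.47469084 -0.01436505  0.035     ]
[317, 203, 37, 47, 1160] [331.59051724 225.62068966] [ 0.48521567 -0.11101802  0.035     ]
[317, 277, 30, 25, 654] [331.31039755 289.4648318 ] [ 0.4955435  -0.18460567  0.035     ]
```

View pics/c7.png

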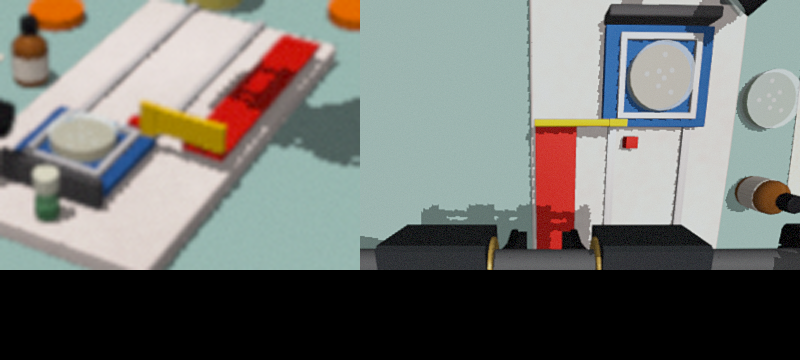

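The pin is up behind the carriage at crop (630,142), with its side visible. The stud is hidden again, the dish is in its seat and the robot is clear, so I'll hand in.

```bash
python3 -c "
from bench import ctrl
print(ctrl.close_job())"
```

```text
the job is handed in; nothing more can be done
None
```

The job is handed in, but no verdict came back. The last pictures show the carriage against the end stop with the pin up behind it, the dish in its seat and the arm clear; I opened the fingers slightly to straddle a stud that the lowered bar uncovered.

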